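Unlock a weld fixture's cam lifter and hold the part up

ROBOT

A 6-joint arm with a two-finger parallel gripper is mounted at the origin on the work surface; the furniture and walls round the work are solid. World frame = base frame: x ahead of the robot, y to its left, z up, the work surface at z = 0. Lengths are in m, angles in rad, forces in N, time in s.
With the tool pointing down it reaches from about 0.35 to 0.85 m from the base axis. Payload 8.1 kg.
Tool frame: the origin (TCP) lies on the centre line of the jaws, within the pads' length; the fingertips stand 17 mm ahead of it and the grasp point (between the pads) lies 2 mm behind it; z points along the fingers, y is the line along which they close (so a half turn about z gives the same grasp; the last joint's range is limited). The gripper opens to 93 mm and grips with 3 to 60 N. Pads are 15 mm wide; open, the fingers measure 128 mm over their backs; the gripper's body (75 mm by 188 mm) begins 65 mm behind the grasp point.
Start: joints at [1.207, 0.13, 1.488, -0, 1.523, -0.085], TCP at [0.165, 0.577, 0.236] pointing down, gripper open.
Joint ranges: [-2.96, 2.96], [-0.89, 2.26], [0.02, 2.5], [-1.34, 4.48], [0, 2.73], [-2.66, 2.66]. Speed limits (rad/s): [2.39, 2.39, 2.79, 3.14, 3.14, 3.14].

INTERFACE

Orientations are given as a rotation vector (axis times angle).
In Python, from plant import status, eyes, robot gives the robot as it stands. The module is installed in compiled form; this text tells all that it offers.
- The arm moves only by the tool servo_tool, never from a script. Its argument "plan" is text: rows parted by semicolons, each of 4 numbers parted by spaces: the shift along the tool's x, y, z in m, then the turn about the tool's z in degrees. A call has 1 to 12 rows; each row is the pose to reach, as a shift and turn from the pose commanded when the call began, along the tool's axes at that moment; what a row does not reach only later rows make up. A row lasts 1/12 s, in which the tool goes at most 41.7 mm and 7.16 degrees, less where a joint would pass 70% of its speed; a pose out of reach is approached as far as the arm can. A call with a gripper value outside its range is refused whole. "grip" is the closure, from -1 (fully open) to 1 (shut), set as the call begins (left out, the last holds). The fingers move at their own pace and stop on an object; "grip_force" is the grip in N (left out, the last holds). Time passes only in rows, so rows that repeat a pose let the fingers close. It gives the time, the measured TCP pose, the force, the opening and the grip force at its end, in the units of the state.
- status.read_state(): the state, without advancing time (a new reading comes with each control period).
- eyes.read_camera(name): name is "scene" or "top"; returns a dict with "image" (384x512x3 uint8, blue, green, red), "fovy" (degrees; the focal length in pixels is half the picture's height over the tangent of half this angle, whatever the lens; pixels are square), "cx", "cy" (the principal point, pixels), "world_from_camera" (4x4, takes a point from camera to world coordinates). Camera axes: x right, y down, z forward; pixel columns grow to the right and rows downward; lengths in m; the calibration is good to about 2 mm. A picture is of the moment at which its call begins. There is no depth.
- robot.close_job(): hands the job in; it is judged then, once.
The state is a dict: "t": time; "q": joint angles; "dq": joint speeds; "joint_torque": joint torques, N m; "tool_pos": TCP position; "orientation": TCP orientation; "force": force on the tool from outside, world axes, zero at the start; "wrist_torque": the same for the moment, N m; "opening": finger opening in m; "gripper_force": force on a finger pad.
Only numpy, scipy, OpenCV 4.12 (cv2) and the standard library are available. Lean on these libraries where they do the work, as an engineer would, in place of code of your own. Each camera call takes 0.05 s, during which the arm holds its last target. There are 200 camera calls.

TASK

The welded tee in the fixture is done but still hot, so it comes off with the fixture's cam lifter and must not be touched by the robot. Pull the lock pin up out of its sprung socket and drop it in the open tin; only then swing the cam lever from where it lies to its highest lift point, lever arm straight up, so that the tee rises clear of the locating dowels. The lever springs back if let go, so finish while still holding it there, ready for a colleague to take the tee away, and leave the other things on the table where they are.

Things in the scene. Friction and masses are not known exactly. Their poses are not given: they have to be found in the camera images.
- weld_fixture: dark steel welding fixture, fixed to the table, base 112 x 132 x 10 mm. Origin: middle of the base's underside; z up; y along the lever's shaft (lever and pin socket at the -y end), x level. Two cheek plates carry rest rails, tops at z = 73 mm, with eight dowels 10 mm tall. The pin's socket block (34 x 34 mm, top at z = 86 mm) stands at y = -57..-91 mm.
- lock_pin: loose bright steel lock pin, 76 mm long, 60 g, upright in the fixture's socket block. Origin: lower tip, z towards the knob. From the tip: shank 10 mm across (35 mm, sunk in block and index disc), collar 18 mm, neck 13 mm, round knob 22 mm across from 46 to 76 mm. Two sprung balls snap into the shank's groove: about 12 N straight up frees it within 5 mm; 35 mm up it is clear of the block.
- pin_knob (a point): centre of the lock pin's knob, 61 mm above its tip, on its axis (112 mm above the table while the pin is seated)
- pin_middle (a point): point half-way along the lock pin, on its axis
- lever_angle (a joint): angle of the cam lever about its shaft, rad: 0 lying down (arm 5 degrees above level, pointing to the fixture's +x), growing as it swings up; 1.48 = arm straight up, the cam's highest lift; a stop at 1.98. A spring of 0.3 N m (at 0) to 0.7 N m (straight up) drives it back to 0 when let go. The lock pin blocks it.
- cam_lever: the cam lever with its shaft, cam and slotted index disc, turning on the fixture. Origin on the shaft axis in the middle of the fixture, 36 mm above the table. Flat steel arm 100 mm long from the shaft to the handle, at y = -93 to -101 mm of the fixture frame.
- lever_handle (a point): middle of the lever's black round handle, 22 mm thick, 56 mm long, parallel to the shaft, standing out from the arm away from the fixture (y = -106 to -162 mm of the fixture frame, this point at -134). 100 mm from the shaft axis; height 45 mm lying down, 136 mm straight up. Rigid with the lever; can turn between the fingers.
- lever_axis (a point): point on the shaft axis beside the handle's middle (fixed on the fixture, 36 mm above the table at y = -134 mm of the fixture frame): lever_handle circles round it at 100 mm in the fixture's x-z plane
- lift_plate: steel plate 44 x 60 mm between the rest rails, under the tee; the cam raises it by 16 mm. Its origin is on the table level under the fixture's middle when down and rises with it.
- tee: welded steel tee, base 50 x 90 x 5 mm with an upright web 40 mm tall, 0.36 kg, lying on the fixture's rest rails. Origin: middle of its underside, 73 mm above the table at the start, about 88 mm when lifted. Hot: not to be touched by the robot.
- tin: open round sheet-metal tin, empty, 77 mm across, 70 mm tall, inner width 73 mm, 0.25 kg, loose on the table. Origin: middle of its underside, z up.
- block: bystander: pale steel stop block, a 50 mm cube with a hole in its top; origin under its middle
- gusset: bystander: three-cornered steel gusset 70 x 80 x 6 mm, lying flat; origin under the middle
- chalk: bystander: soapstone stick 12 x 75 x 5 mm; origin under the middle
- spare_pin: bystander: dark stepped table pin lying on its side, 29 x 70 x 31 mm; origin under the middle

How it is judged:
On the way, in this order (a step that is already met when the one before it is completed fails the run):
1. the lock pin is pulled clear of its socket while the lever still lies down (z of lock_pin in the frame of weld_fixture above 0.09 m and value of joint lever_angle below 0.15 rad), for 0.1 s.
2. the lock pin lies in the tin, let go, and the lever still lies down (horizontal distance between pin_middle and tin below 0.036 m and z of pin_middle in the frame of tin between 0 and 0.065 m and contact force between the fingers and lock_pin below 0.3 N and value of joint lever_angle below 0.15 rad), for 0.2 s.
At the end, for the whole second after the job is handed in: fingers still on the lever (over 1.5 N), at rest within 0.15 rad of straight up; tee level on the lift plate, at least 13 mm above the rails and within 8 mm of the middle, untouched; pin let go inside the upright tin (middle under 36 mm from its axis, under 65 mm high) (value of joint lever_angle between 1.334 and 1.633 rad and velocity of joint lever_angle between -0.1 and 0.1 rad/s and contact force between the fingers and cam_lever above 1.5 N and contact force between lift_plate and tee above 1 N and contact force between the arm and tee below 0.3 N and z of tee in the frame of weld_fixture above 0.086 m and angle between tee's own z axis and vertical below 0.06 rad and horizontal distance between tee and weld_fixture below 0.008 m and linear speed of tee below 0.02 m/s and angle between tin's own z axis and vertical below 0.1 rad and horizontal distance between pin_middle and tin below 0.036 m and z of pin_middle in the frame of tin between 0 and 0.065 m and contact force between the fingers and lock_pin below 0.3 N); the arm keeps its last pose, push and grip.
It fails at once if the robot touches the hot tee (contact force between the arm and tee above 0.5 N).
It fails at once if the tin is tipped or pushed more than 4 cm (angle between tin's own z axis and vertical above 0.4 rad or distance of tin from where it was at the start of the episode above 0.04 m).
It fails at once if a bystander (stop block, gusset, soapstone or spare table pin) is moved more than 3 cm (distance of any of block, gusset, chalk, spare_pin from where it was at the start of the episode above 0.03 m).
It also fails if it takes over 61 s, if anything falls off the work surface, if the arm or the gripper's body presses on something with over 40 N, if the wrist force passes 120 N, or if a joint passes its speed limit or range.

## Working session

There is one attempt and no reset: what is moved stays moved. The work goes in short steps, Python scripts to look and compute and a tool call to move; the robot and the scene stay as the last step left them, time stands still between calls to the robot, and variables do not carry over. Pictures are saved under pics/ and viewed, at most 10 in all, crops included, and the job is handed in when it is done.

Besides the shell and the picture viewer there is one more tool, called by a JSON object that holds its "fn" and its "kwargs", one argument or row to a line. servo_tool: Moves the arm, as the interface text tells. Its arguments: {"type":"object","properties":{"plan":{"type":"string"},"grip":{"type":"number"},"grip_force":{"type":"number"}},"required":["plan"]}

```bash
mkdir -p pics; cat > h.py <<'E'
import numpy as np, cv2
from plant import status, eyes, robot
def shot(n,fn=None):
    d=eyes.read_camera(n)
    if fn: cv2.imwrite('pics/'+fn,d['image'])
    d['f']=192/np.tan(np.radians(d['fovy'])/2); return d
def ray(d,u,v):
    T=np.array(d['world_from_camera']); r=T[:3,:3]@np.array([(u-d['cx'])/d['f'],(v-d['cy'])/d['f'],1]); return T[:3,3],r/np.linalg.norm(r)
def onz(d,u,v,z):
    o,r=ray(d,u,v); return o+r*(z-o[2])/r[2]
def proj(d,p):
    T=np.array(d['world_from_camera']); c=T[:3,:3].T@(np.array(p)-T[:3,3]); return d['f']*c[0]/c[2]+d['cx'],d['f']*c[1]/c[2]+d['cy']
def two(d1,p1,d2,p2):
    o,r=ray(d1,*p1);q,s=ray(d2,*p2)
    k=np.linalg.lstsq(np.c_[r,-s],q-o,rcond=None)[0]; a=o+k[0]*r;b=q+k[1]*s
    return (a+b)/2,np.linalg.norm(a-b)
E
python3 - <<'E'
from h import *
for n in('scene','top'):
    d=shot(n,n+'1.png'); print(n,d['fovy'],d['cx'],d['cy'],np.round(d['world_from_camera'],3).tolist())
s=status.read_state(); print(s)
E
```

```text
scene 51.1224035601183 257.1874450968326 184.32468255241307 [[0.838, -0.404, 0.367, 0.0], [-0.546, -0.625, 0.559, -0.705], [0.003, -0.668, -0.744, 1.015], [0.0, 0.0, 0.0, 1.0]]
top 57.25218224920009 252.4183837181097 191.8664858221657 [[-0.011, -0.997, 0.079, 0.35], [-1.0, 0.012, 0.014, -0.041], [-0.015, -0.079, -0.997, 1.301], [0.0, 0.0, 0.0, 1.0]]
{'t': 0.1, 'q': array([ 1.20661516e+00,  1.31055945e-01,  1.48918409e+00, -6.73719464e-06,
        1.52299078e+00, -8.54267268e-02]), 'dq': array([ 0.00015459, -0.00271606, -0.0020028 , -0.00043034, -0.00164173,
       -0.00139815]), 'joint_torque': array([ 6.95345279e-04, -5.61344862e+01, -4.93093014e+01,  7.69293378e-02,
        2.92680028e-02,  2.16347473e-05]), 'tool_pos': array([0.16491728, 0.57638389, 0.23470253]), 'orientation': array([-4.36399684e-01, -3.11077166e+00,  2.51052757e-03]), 'force': array([-0.01762671, -0.3666128 ,  0.12070974]), 'wrist_torque': array([ 0.05510722,  0.03822285, -0.02356262]), 'gripper_force': 0.0, 'opening': 0.09290787805999517}
```

View pics/scene1.png

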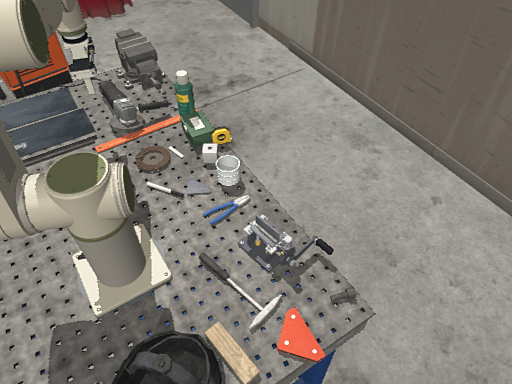

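View pics/top1.png

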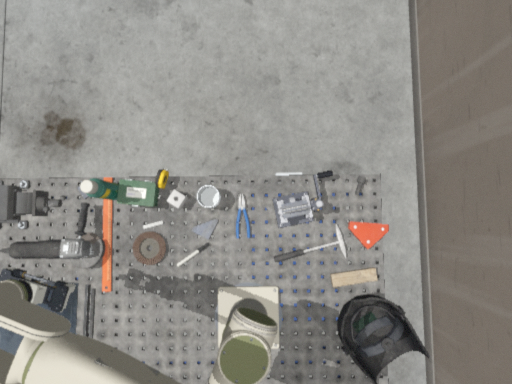

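The scene view shows the fixture near (268,240) with the black handle at (323,247), and the tin at (229,170). The top view shows the fixture at (295,209), the pin knob near (320,204), the handle at (325,174) and the tin at (208,197).

```bash
python3 - <<'E'
import cv2,numpy as np
a=cv2.imread('pics/top1.png')[160:250,265:375];b=cv2.imread('pics/scene1.png')[195:295,225:345]
a=cv2.resize(a,(400,327),interpolation=cv2.INTER_CUBIC);b=cv2.resize(b,(392,327),interpolation=cv2.INTER_CUBIC)
cv2.imwrite('pics/c1.png',np.hstack([a,b]))
E
```

```text
(no output)
```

View pics/c1.png

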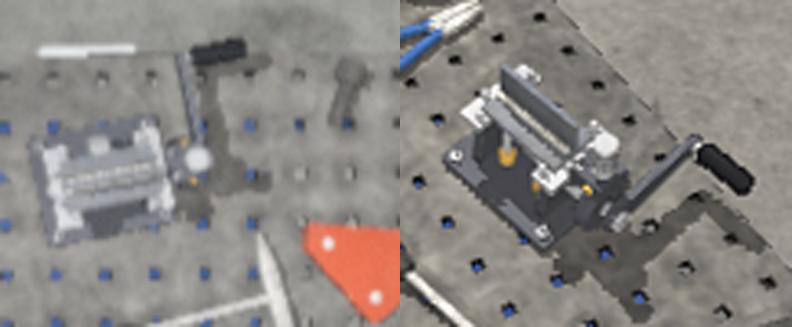

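The crops show the knob at about (319.5,203.7) top and (287.7,239.4) scene, and the handle at about (325,174) top and (325,246) scene. The fixture is turned about 10°, with the handle pointing to -y and slightly +x.

```bash
cat > m1.py <<'E'
from h import *
S=shot('scene');T=shot('top')
def blob(d,box,lo,hi,sat=255):
    x0,y0,x1,y1=box; im=d['image'][y0:y1,x0:x1]; h=cv2.cvtColor(im,cv2.COLOR_BGR2HSV)
    m=cv2.inRange(h,(0,0,lo),(180,sat,hi)); n,l,s,c=cv2.connectedComponentsWithStats(m)
    k=1+np.argmax(s[1:,4]); ys,xs=np.where(l==k); (r)=cv2.minAreaRect(np.c_[xs,ys].astype(np.float32))
    return np.array(r[0])+(x0,y0),r[1],r[2],s[k,4],c[k]+(x0,y0)
hT=blob(T,(310,165,340,183),0,50);hS=blob(S,(310,232,340,260),0,50)
print('handle',hT,hS)
print(two(T,hT[4],S,hS[4]), onz(T,*hT[4],.045),onz(S,*hS[4],.045))
kT=blob(T,(313,197,327,211),165,255,40);kS=blob(S,(282,232,294,246),165,255,40)
print('knob',kT,kS)
print(two(T,kT[4],S,kS[4]), onz(T,*kT[4],.116),onz(S,*kS[4],.116))
for n,(u,v) in dict(tin=(208,197),block=(176,199),gusset=(205,229),stick1=(153,224),stick2=(288,174),spare=(360,185)).items():
    print(n,onz(T,u,v,.07 if n=='tin' else .02).round(3))
# base corners in top crop
for c in [(30,143),(160,120),(172,215),(50,245)]:
    print(onz(T,c[0]/3.636+265,c[1]/3.636+160,.01).round(3))
a=cv2.resize(T['image'][180:212,190:228],None,fx=10,fy=10,interpolation=cv2.INTER_CUBIC)
b=cv2.resize(S['image'][145:195,205:255],(320,320),interpolation=cv2.INTER_CUBIC)
cv2.imwrite('pics/tin.png',np.hstack([a,b]))
E
python3 m1.py
```

```text
handle (array([326., 176.]), (0.0, 0.0), 0.0, np.int32(1), array([326., 176.])) (array([324.03658581, 246.32926846]), (19.209373474121094, 6.715472221374512), 38.65980911254883, np.int32(113), array([324.15929204, 246.43362832]))
(array([ 0.50151851, -0.28531208,  0.05788092]), np.float64(0.0014429494777649103)) [ 0.50247308 -0.28743467  0.045     ] [ 0.50894763 -0.27998324  0.045     ]
knob (array([319., 203.]), (6.0, 6.0), 90.0, np.int32(37), array([318.75675676, 203.24324324])) (array([285.8780489 , 237.40243912]), (11.244510650634766, 7.340167045593262), 38.65980529785156, np.int32(58), array([286.94827586, 237.68965517]))
(array([ 0.40009109, -0.24337839,  0.13070063]), np.float64(0.002882940747137347)) [ 0.40198538 -0.24668529  0.116     ] [ 0.40540014 -0.23506811  0.116     ]
tin [0.431 0.133 0.07 ]
block [0.428 0.257 0.02 ]
gusset [0.318 0.151 0.02 ]
stick1 [0.338 0.341 0.02 ]
stick2 [ 0.515 -0.154  0.02 ]
spare [ 0.471 -0.415  0.02 ]
[ 0.423 -0.099  0.01 ]
[ 0.445 -0.23   0.01 ]
[ 0.349 -0.24   0.01 ]
[ 0.32  -0.117  0.01 ]
```

View pics/tin.png

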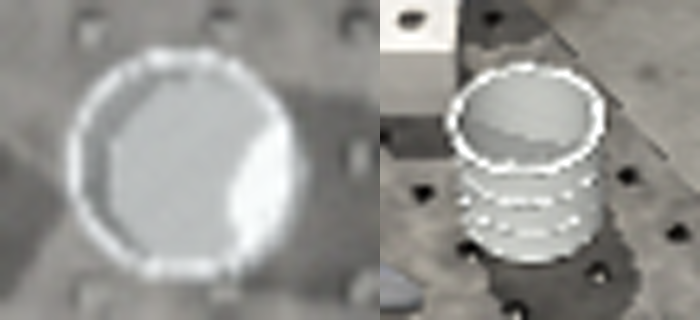

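The tin stands upright and empty. Its rim centre is at about (207.8,195.9) in the top view and (227.5,163) in the scene view.

```bash
cat > m2.py <<'E'
from h import *
S=shot('scene');T=shot('top')
print('tin',onz(T,207.75,195.85,.07),two(T,(207.75,195.85),S,(227.5,163.0)))
k=onz(T,319.1,203.4,.118); h=onz(T,324.6,173.7,.052); print('knob',k,'handle',h, two(T,(319.1,203.4),S,(287.4,239.0)),two(T,(324.6,173.7),S,(324.15,246.4)))
v=(h-k)[:2]; print(np.linalg.norm(v)); yaw=np.arctan2(v[1],v[0])-np.arctan2(-60,99.6); print('yaw',np.degrees(yaw))
# handle axis from images
x0,y0,x1,y1=310,165,340,183
g=T['image'][y0:y1,x0:x1].max(2); print(g[2:18:1,4:28])
E
python3 m2.py
```

```text
tin [0.43460102 0.13363851 0.07      ] (array([0.43365014, 0.13327602, 0.07483205]), np.float64(0.0013917653769110932))
knob [ 0.40135712 -0.24747259  0.118     ] handle [ 0.50993767 -0.28131082  0.052     ] (array([ 0.40001193, -0.24532498,  0.12698837]), np.float64(0.0022072278277993403)) (array([ 0.50930069, -0.28142792,  0.04707474]), np.float64(0.0029693967717170366))
0.11373109437980321
yaw 13.755949733713683
[[153 156 155 157 154 157 155 154 152 147 145 145 146 143 145 144 140 135
  134 135 138 135 134 134]
 [154 155 159 156 158 161 159 158 150 143 144 146 146 146 143 141 134 130
  131 135 139 136 134 135]
 [151 154 156 156 158 162 159 154 147 143 145 150 143 144 139 135 129 131
  134 135 137 135 132 138]
 [151 152 148 155 158 160 158 150 141 139 141 142 136 108 100  99  99 101
  129 133 130 126 131 134]
 [150 150 148 151 154 153 146 141 130 105 100 102  98  63  53  58  64  65
  103 131 131 130 131 131]
 [146 144 147 142 113 108 109 100  93  56  57  58  61  50  55  53  58  57
   80 133 140 134 131 129]
 [145 142 142 106  66  63  60  61  62  57  53  59  56  60  60  54  62  63
 
[... 235 characters left out ...]
41 157 123  72  57  58  54  54  54  49  56  53  58  65  72  86  93
   99 111 111 109 106 104]
 [128 138 142 111  70  54  52  48  55  60  68  89  87  85  86  95 106 103
  104 106 109 107 108 105]
 [114 134 143 135 104  75  67  80  86  89  95 103 105 100 103 102 104 103
  100 103 102  99 107 110]
 [104 134 146 147 121  78  69  86  98 106 105 109 107 109 107 104 110 101
   81  77  80 102 125 135]
 [103 136 139 136 118  80  69  74  98 106 107 114 119 117 114 114 128 120
   75  63  80 126 143 144]
 [114 133 134 125 127 116 105  75  99 108 115 139 144 140 135 134 140 133
  116 110 116 146 147 147]
 [117 123 137 132 123 113 105  86 102 109 117 148 154 149 146 147 145 140
  136 128 128 149 148 148]]
```

```bash
cat > go.py <<'E'
from h import *
import sys
from scipy.spatial.transform import Rotation as R
s=status.read_state(); M=R.from_rotvec(s['orientation']).as_matrix()
yd=np.degrees(np.arctan2(M[1,1],M[0,1]))
print('t',s['t'],'pos',s['tool_pos'].round(4),'tooly yaw',round(yd,2),'toolz',M[:,2].round(3),'q6',s['q'][5].round(2),'open',s['opening'].round(4),'F',s['force'].round(2))
for a in sys.argv[1:]:
    x,y,z,w=map(float,a.split(','))
    turn=-((w-yd+90)%180-90)   # tool z down: positive turn = negative world yaw
    print(a,'shift',(M.T@(np.array([x,y,z])-s['tool_pos'])).round(4),'turn',round(turn,1))
E
python3 go.py .434,.1335,.25,12 .401,-.247,.25,12
```

```text
Traceback (most recent call last):
  File "go.py", line 6, in <module>
    print('t',s['t'],'pos',s['tool_pos'].round(4),'tooly yaw',round(yd,2),'toolz',M[:,2].round(3),'q6',s['q'][5].round(2),'open',s['opening'].round(4),'F',s['force'].round(2))
                                                                                                                                 ^^^^^^^^^^^^^^^^^^
AttributeError: 'float' object has no attribute 'round'
```

```bash
sed -i "s/s\['opening'\].round(4)/round(s['opening'],4)/" go.py
python3 go.py .434,.1335,.25,12 .401,-.247,.25,12
```

```text
t 0.3 pos [0.165  0.5767 0.2353] tooly yaw 74.03 toolz [-0.    -0.001 -1.   ] q6 -0.09 open 0.0928 F [0.91 0.95 0.21]
.434,.1335,.25,12 shift [-0.3805 -0.3521 -0.0145] turn 62.0
.401,-.247,.25,12 shift [-0.4535 -0.727  -0.0143] turn 62.0
```

{"fn": "servo_tool", "kwargs": {
  "plan": "-0.02 -0.018 -0.003 3; -0.05 -0.046 -0.015 8; -0.085 -0.079 -0.015 14; -0.12 -0.111 -0.015 20; -0.155 -0.143 -0.015 26; -0.19 -0.176 -0.015 32; -0.225 -0.208 -0.015 38; -0.26 -0.241 -0.015 44; -0.295 -0.273 -0.015 50; -0.33 -0.305 -0.015 56; -0.36 -0.333 -0.015 62; -0.38 -0.352 -0.015 62",
  "grip": 0
}}

```text
t: 1.3
tool_pos: [0.4165, 0.1615, 0.251]
orientation: [1.984, 2.435, 0.001]
force: [1.2, 1.1, 0.5]
opening: 0.0465
gripper_force: 0.0
```

```bash
python3 go.py .401,-.247,.20,12
```

```text
t 1.3 pos [0.4165 0.1615 0.251 ] tooly yaw 11.64 toolz [ 0.001  0.    -1.   ] q6 0.05 open 0.0465 F [1.24 1.06 0.46]
.401,-.247,.20,12 shift [-0.397  -0.0976  0.0508] turn -0.4
```

{"fn": "servo_tool", "kwargs": {
  "plan": "-0.02 -0.006 0 0; -0.055 -0.016 0 0; -0.095 -0.028 0 0; -0.135 -0.04 0 0; -0.175 -0.052 0 0; -0.215 -0.064 0 0; -0.255 -0.076 0 0; -0.295 -0.088 0.01 0; -0.33 -0.099 0.03 0; -0.355 -0.106 0.04 0; -0.366 -0.109 0.05 0; -0.366 -0.109 0.05 0"
}}

```text
t: 2.3
tool_pos: [0.384, -0.2185, 0.1983]
orientation: [-1.978, -2.436, 0.001]
force: [0.1, 0.9, -0.8]
opening: 0.0467
gripper_force: 0.0
```

```bash
cat > pic.py <<'E'
from h import *
import sys
f=sys.argv[1]
S=shot('scene');T=shot('top')
for d in(S,T): print([np.round(proj(d,p),1).tolist() for p in [(.401,-.247,.127),(.401,-.247,.1)]])
def cr(d,c,w):
    x,y=c;x0=max(0,min(512-w,x-w//2));y0=max(0,min(384-w,y-w//2)); return cv2.resize(d['image'][y0:y0+w,x0:x0+w],(400,400),interpolation=cv2.INTER_CUBIC),(x0,y0)
uS=list(map(int,sys.argv[2].split(',')));uT=list(map(int,sys.argv[3].split(',')));w=int(sys.argv[4])
a,ca=cr(S,uS,w);b,cb=cr(T,uT,w);print(ca,cb,400/w)
cv2.imwrite('pics/'+f,np.hstack([a,b]))
E
python3 go.py .401,-.247,.114,12; python3 pic.py p1.png 290,235 318,205 100
```

```text
t 2.3 pos [ 0.384  -0.2185  0.1983] tooly yaw 11.83 toolz [-0.003  0.002 -1.   ] q6 -0.84 open 0.0467 F [ 0.14  0.93 -0.75]
.401,-.247,.114,12 shift [-0.0316  0.011   0.0842] turn -0.2
[[288.5, 239.2], [287.9, 244.9]]
[[319.4, 203.4], [318.0, 203.7]]
(240, 185) (268, 155) 4.0
```

View pics/p1.png

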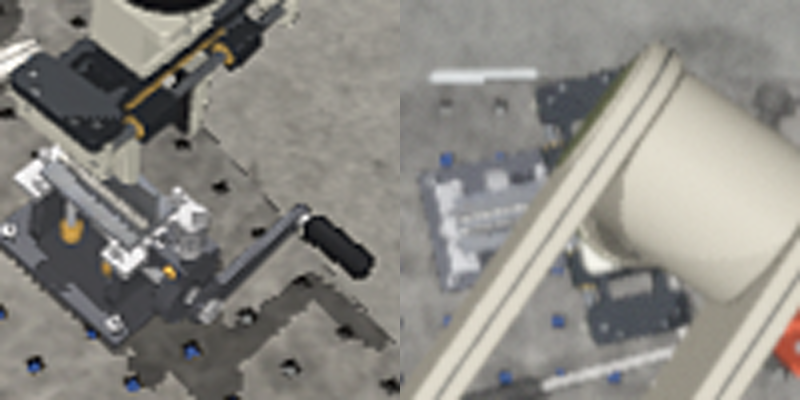

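The picture shows the gripper arriving beside the knob, which sits at about (287,238) in the scene view. I'll let it settle before descending.

{"fn": "servo_tool", "kwargs": {
  "plan": "0 0 0 0; 0 0 0 0; 0 0 0 0; 0 0 0 0; 0 0 0 0; 0 0 0 0"
}}

```text
t: 2.9
tool_pos: [0.3857, -0.217, 0.2009]
orientation: [1.975, 2.442, 0.0]
force: [1.2, 0.4, 0.9]
opening: 0.0465
gripper_force: 0.0
```

```bash
python3 go.py .4005,-.2465,.110,12; python3 pic.py p2.png 290,235 318,205 60
```

```text
t 2.9 pos [ 0.3857 -0.217   0.2009] tooly yaw 12.06 toolz [ 0. -0. -1.] q6 -0.84 open 0.0465 F [1.19 0.44 0.89]
.4005,-.2465,.110,12 shift [-0.0319  0.0083  0.0909] turn 0.1
[[288.5, 239.2], [287.9, 244.9]]
[[319.4, 203.4], [318.0, 203.7]]
(260, 205) (288, 175) 6.666666666666667
```

View pics/p2.png

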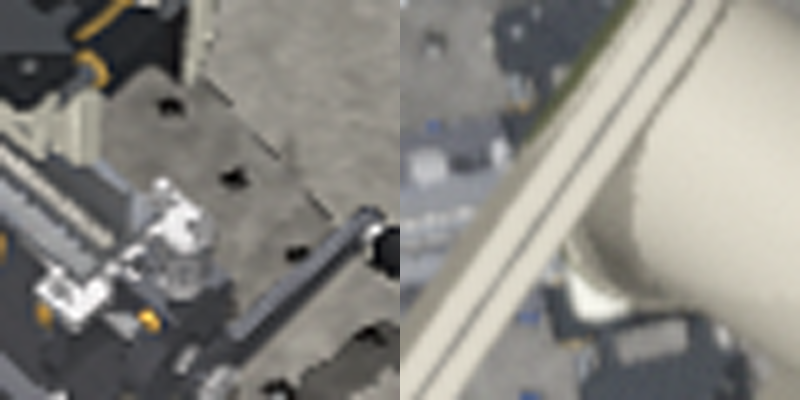

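The knob appears at about (287.1,241.7) in the scene view, within 1 px of the estimate. The collar below it is at (287.5,245).

{"fn": "servo_tool", "kwargs": {
  "plan": "-0.016 0.004 0 0; -0.032 0.008 0 0; -0.032 0.008 0.01 0; -0.032 0.008 0.03 0; -0.032 0.008 0.05 0; -0.032 0.008 0.07 0; -0.032 0.008 0.085 0; -0.032 0.008 0.091 0; -0.032 0.008 0.091 0; -0.032 0.008 0.091 0"
}}

```text
t: 3.83
tool_pos: [0.3998, -0.2466, 0.1097]
orientation: [-1.976, -2.441, -0.0]
force: [-0.2, 0.5, 0.1]
opening: 0.0467
gripper_force: 0.0
```

{"fn": "servo_tool", "kwargs": {
  "plan": "0 0 0 0; 0 0 0 0; 0 0 0 0; 0 0 0 0; 0 0 0 0; 0 0 0 0; 0 0 0 0; 0 0 0 0",
  "grip": 1,
  "grip_force": 5
}}

```text
t: 4.5
tool_pos: [0.4006, -0.2472, 0.1103]
orientation: [1.976, 2.441, 0.0]
force: [1.2, 1.4, 4.0]
opening: 0.0218
gripper_force: 5.0
```

```bash
python3 go.py .4005,-.2465,.110,12; python3 pic.py p3.png 290,235 318,205 60; python3 -c "
from h import *
s=status.read_state();print(s['wrist_torque'],s['gripper_force'])"
```

```text
t 4.5 pos [ 0.4006 -0.2472  0.1103] tooly yaw 12.03 toolz [ 0.001 -0.001 -1.   ] q6 -0.87 open 0.0218 F [1.24 1.37 4.  ]
.4005,-.2465,.110,12 shift [0.0007 0.0001 0.0003] turn 0.0
[[288.5, 239.2], [287.9, 244.9]]
[[319.4, 203.4], [318.0, 203.7]]
(260, 205) (288, 175) 6.666666666666667
[ 0.12433478 -0.33790203 -0.02019122] 5.000100284814835
```

Opening 21.8 mm matches the knob, so I'll grip firmly and pull.

{"fn": "servo_tool", "kwargs": {
  "plan": "0 0 0 0; 0 0 0 0; 0 0 -0.003 0; 0 0 -0.006 0; 0 0 -0.01 0; 0 0 -0.015 0; 0 0 -0.022 0; 0 0 -0.03 0; 0 0 -0.04 0; 0 0 -0.05 0; 0 0 -0.065 0; 0 0 -0.08 0",
  "grip_force": 40
}}

```text
t: 5.6
tool_pos: [0.3992, -0.2467, 0.1904]
orientation: [-1.976, -2.441, 0.001]
force: [-0.1, -0.7, -0.4]
opening: 0.0216
gripper_force: 40.0
```

```bash
python3 go.py .434,.1335,.205,12; python3 pic.py p3.png 290,220 318,205 100
```

```text
t 5.6 pos [ 0.3992 -0.2467  0.1904] tooly yaw 12.02 toolz [-0.002  0.001 -1.   ] q6 -0.87 open 0.0216 F [-0.12 -0.71 -0.4 ]
.434,.1335,.205,12 shift [ 0.3647  0.1132 -0.0145] turn 0.0
[[288.5, 239.2], [287.9, 244.9]]
[[319.4, 203.4], [318.0, 203.7]]
(240, 170) (268, 155) 4.0
```

View pics/p3.png

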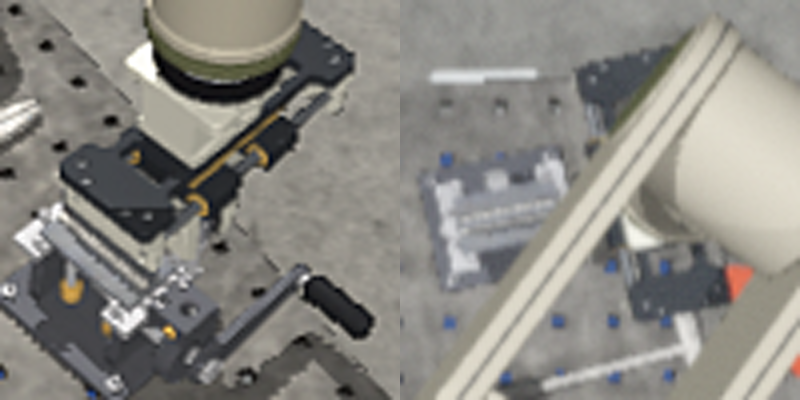

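The pin is out. It is hidden behind the fingers, and the empty socket hole shows at (287,246.6). Next I raise and carry it to the tin.

{"fn": "servo_tool", "kwargs": {
  "plan": "0 0 -0.03 0; 0 0 -0.06 0; 0.015 0.005 -0.06 0; 0.04 0.012 -0.06 0; 0.07 0.022 -0.06 0; 0.1 0.031 -0.06 0; 0.13 0.04 -0.06 0; 0.16 0.05 -0.06 0; 0.19 0.059 -0.06 0; 0.22 0.068 -0.06 0; 0.24 0.074 -0.06 0; 0.25 0.078 -0.06 0"
}}

```text
t: 6.7
tool_pos: [0.4235, 0.0162, 0.2489]
orientation: [-1.973, -2.443, 0.001]
force: [-1.4, -0.5, -0.8]
opening: 0.0215
gripper_force: 40.0
```

{"fn": "servo_tool", "kwargs": {
  "plan": "0.015 0.005 0 0; 0.04 0.012 0 0; 0.07 0.022 0 0; 0.095 0.029 0 0; 0.11 0.034 0 0; 0.114 0.036 0 0; 0.114 0.036 0 0; 0.114 0.036 0 0; 0.114 0.036 0 0"
}}

```text
t: 7.45
tool_pos: [0.4355, 0.1318, 0.2494]
orientation: [-1.978, -2.441, 0.001]
force: [-0.4, 0.0, 0.4]
opening: 0.0214
gripper_force: 40.0
```

```bash
python3 go.py .434,.1335,.085,12; python3 pic.py p4.png 229,160 208,197 100;python3 - <<'E'
from h import *
S=shot('scene'); print('hole',onz(S,286.9,246.5,.086))
E
```

```text
t 7.45 pos [0.4355 0.1318 0.2494] tooly yaw 11.98 toolz [-0.001 -0.001 -1.   ] q6 -0.03 open 0.0214 F [-0.39  0.02  0.4 ]
.434,.1335,.085,12 shift [ 0.002  -0.001   0.1644] turn -0.0
[[288.5, 239.2], [287.9, 244.9]]
[[319.4, 203.4], [318.0, 203.7]]
(179, 110) (158, 147) 4.0
hole [ 0.401845   -0.24275196  0.086     ]
```

View pics/p4.png

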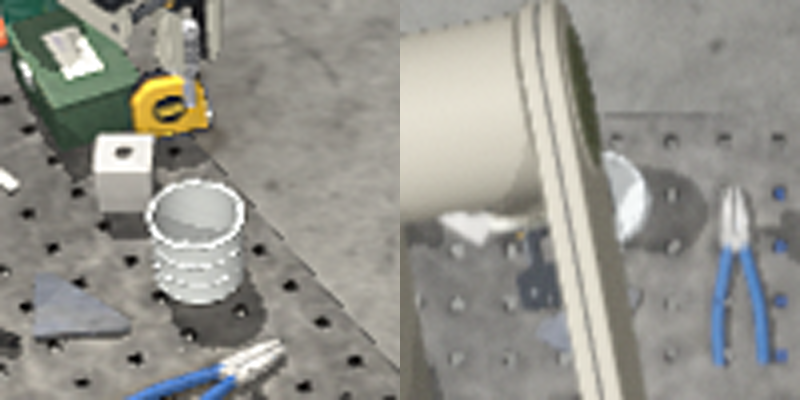

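The pin hangs vertically above the tin, with its tip at scene (226.5,135.5) and the tin rim at about (228,163).

{"fn": "servo_tool", "kwargs": {
  "plan": "0.002 -0.001 0.015 0; 0.002 -0.001 0.04 0; 0.002 -0.001 0.065 0; 0.002 -0.001 0.09 0; 0.002 -0.001 0.115 0; 0.002 -0.001 0.135 0; 0.002 -0.001 0.15 0; 0.002 -0.001 0.158 0; 0.002 -0.001 0.158 0; 0.002 -0.001 0.158 0; 0.002 -0.001 0.158 0; 0.002 -0.001 0.158 0"
}}

```text
t: 8.6
tool_pos: [0.4354, 0.1347, 0.0931]
orientation: [1.976, 2.441, 0.003]
force: [-0.6, 0.1, 0.2]
opening: 0.0215
gripper_force: 40.0
```

{"fn": "servo_tool", "kwargs": {
  "plan": "0 0 0 0; 0 0 0 0; 0 0 0 0; 0 0 0 0; 0 0 0 0; 0 0 0 0; 0 0 0 0; 0 0 0 0",
  "grip": 0
}}

```text
t: 9.27
tool_pos: [0.4342, 0.1346, 0.0916]
orientation: [-1.976, -2.442, 0.0]
force: [0.6, 1.2, -0.0]
opening: 0.0461
gripper_force: 0.0
```

{"fn": "servo_tool", "kwargs": {
  "plan": "0 0 -0.015 0; 0 0 -0.04 0; 0 0 -0.07 0; 0 0 -0.1 0; 0 0 -0.13 0; -0.02 0 -0.15 0; -0.05 0 -0.15 0; -0.08 0 -0.15 0; -0.11 0 -0.15 0; -0.13 0 -0.15 0; -0.14 0 -0.15 0; -0.14 0 -0.15 0"
}}

```text
t: 10.27
tool_pos: [0.4636, -0.0039, 0.2415]
orientation: [-1.98, -2.439, 0.001]
force: [0.2, 0.4, 0.1]
opening: 0.0466
gripper_force: 0.0
```

```bash
python3 go.py; python3 pic.py p5.png 229,165 208,197 60
```

```text
t 10.2667 pos [ 0.4636 -0.0039  0.2415] tooly yaw 11.88 toolz [-0. -0. -1.] q6 -0.33 open 0.0466 F [0.17 0.43 0.08]
[[288.5, 239.2], [287.9, 244.9]]
[[319.4, 203.4], [318.0, 203.7]]
(199, 135) (178, 167) 6.666666666666667
```

View pics/p5.png

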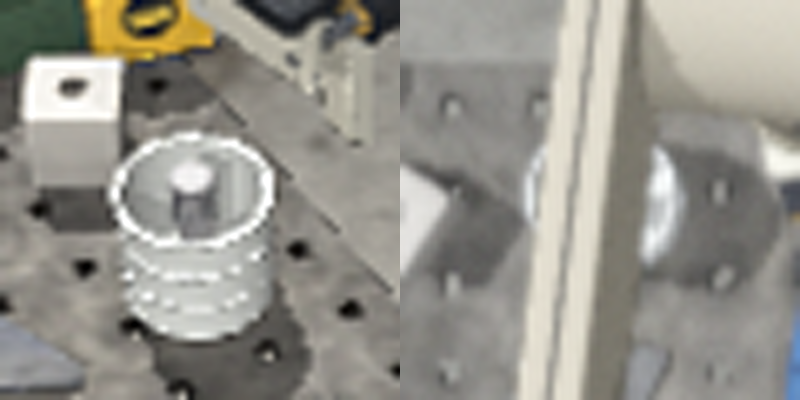

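The pin stands inside the upright tin, with its knob at about (228,161) in the scene view. Now to the handle.

```bash
python3 go.py .510,-.283,.20,12
```

```text
t 10.3667 pos [ 0.4632 -0.0019  0.2415] tooly yaw 11.98 toolz [-0.001  0.001 -1.   ] q6 -0.32 open 0.0462 F [-0.64  1.12  0.1 ]
.510,-.283,.20,12 shift [-0.2847 -0.0126  0.0413] turn -0.0
```

{"fn": "servo_tool", "kwargs": {
  "plan": "-0.015 0 0 0; -0.04 -0.002 0 0; -0.07 -0.003 0 0; -0.1 -0.005 0 0; -0.13 -0.006 0 0; -0.16 -0.007 0 0; -0.19 -0.009 0 0; -0.22 -0.01 0.01 0; -0.25 -0.012 0.02 0; -0.27 -0.013 0.03 0; -0.282 -0.013 0.04 0; -0.285 -0.013 0.04 0"
}}

```text
t: 11.37
tool_pos: [0.5096, -0.2834, 0.1988]
orientation: [-1.974, -2.439, 0.0]
force: [-0.3, 0.1, -0.8]
opening: 0.0466
gripper_force: 0.0
```

{"fn": "servo_tool", "kwargs": {
  "plan": "0 0 0 0; 0 0 0 0; 0 0 0 0; 0 0 0 0"
}}

```text
t: 11.7
tool_pos: [0.5107, -0.2828, 0.2027]
orientation: [1.974, 2.442, 0.001]
force: [0.5, 0.7, -0.9]
opening: 0.0468
gripper_force: 0.0
```

```bash
python3 go.py .510,-.283,.043,12;  python3 pic.py p6.png 320,235 330,180 80; python3 - <<'E'
from h import *
S=shot('scene')
print('handle pred',proj(S,(.510,-.283,.045)))
x0,y0=305,225;im=S['image'][y0:265,x0:345]
m=cv2.inRange(im,(0,0,0),(45,45,45));n,l,s,c=cv2.connectedComponentsWithStats(m);print([(s[i,4],(c[i]+(x0,y0)).round(1)) for i in range(1,n) if s[i,4]>20])
E
```

```text
t 11.7 pos [ 0.5107 -0.2828  0.2027] tooly yaw 12.11 toolz [ 0.001 -0.001 -1.   ] q6 -0.81 open 0.0468 F [ 0.46  0.73 -0.87]
.510,-.283,.043,12 shift [ 1.000e-04 -9.000e-04  1.597e-01] turn 0.1
[[288.5, 239.2], [287.9, 244.9]]
[[319.4, 203.4], [318.0, 203.7]]
(280, 195) (290, 140) 5.0
handle pred (np.float64(325.1223721877749), np.float64(247.0163478933003))
[(np.int32(90), array([324. , 246.4]))]
```

View pics/p6.png

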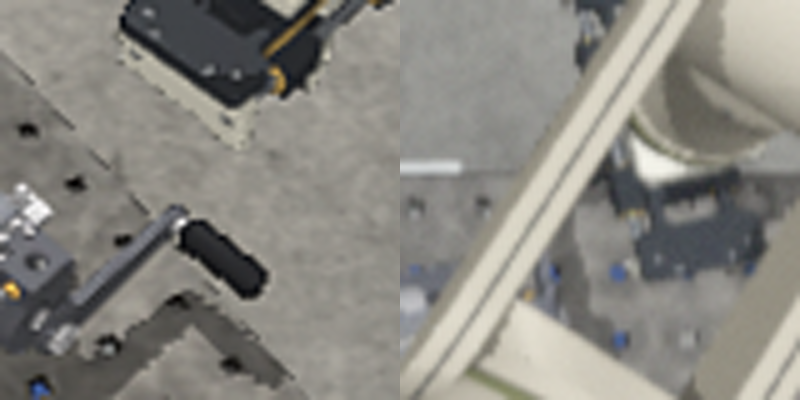

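The handle is at (324,246.4) in the scene view, within about 1 px of the prediction, and nothing is in the way. Descending.

{"fn": "servo_tool", "kwargs": {
  "plan": "0 0 0.015 0; 0 0 0.04 0; 0 0 0.07 0; 0 0 0.1 0; 0 0 0.125 0; 0 0 0.145 0; 0 0 0.155 0; 0 0 0.159 0; 0 0 0.159 0; 0 0 0.159 0; 0 0 0.159 0"
}}

```text
t: 12.77
tool_pos: [0.5113, -0.2846, 0.0446]
orientation: [1.975, 2.44, 0.0]
force: [-0.1, -0.1, 1.0]
opening: 0.0466
gripper_force: 0.0
```

{"fn": "servo_tool", "kwargs": {
  "plan": "0 0 0 0; 0 0 0 0; 0 0 0 0; 0 0 0 0; 0 0 0 0; 0 0 0 0; 0 0 0 0; 0 0 0 0",
  "grip": 1,
  "grip_force": 10
}}

```text
t: 13.43
tool_pos: [0.5097, -0.2841, 0.0428]
orientation: [-1.977, -2.442, 0.001]
force: [-4.9, -0.3, 5.3]
opening: 0.0216
gripper_force: 10.0
```

```bash
python3 go.py .510,-.283,.043,12
```

```text
t 13.4333 pos [ 0.5097 -0.2841  0.0428] tooly yaw 12.02 toolz [-0.001 -0.    -1.   ] q6 -0.81 open 0.0216 F [-4.89 -0.33  5.31]
.510,-.283,.043,12 shift [ 0.001   0.0005 -0.0002] turn 0.0
```

{"fn": "servo_tool", "kwargs": {
  "plan": "0 0 0 0; 0 -0.001 -0.005 0; 0 -0.002 -0.012 0; 0 -0.0035 -0.019 0; 0 -0.006 -0.0255 0; 0 -0.008 -0.032 0; 0 -0.011 -0.038 0; 0 -0.015 -0.044 0; 0 -0.019 -0.05 0; 0 -0.023 -0.0555 0; 0 -0.028 -0.061 0; 0 -0.033 -0.0655 0",
  "grip_force": 30
}}

```text
t: 14.43
tool_pos: [0.4823, -0.2897, 0.1108]
orientation: [1.971, 2.437, 0.01]
force: [16.8, 8.9, 3.2]
opening: 0.0212
gripper_force: 30.0
```

```bash
python3 go.py .413,-.3047,.034,12
```

```text
t 14.4333 pos [ 0.4823 -0.2897  0.1108] tooly yaw 12.08 toolz [ 0.01  0.   -1.  ] q6 -0.85 open 0.0212 F [16.75  8.91  3.17]
.413,-.3047,.034,12 shift [-0.0001 -0.0717  0.0761] turn 0.1
```

{"fn": "servo_tool", "kwargs": {
  "plan": "0 0 0 0; 0 0 0 0; 0 0 0 0; 0 0 0 0",
  "grip_force": 20
}}

```text
t: 14.77
tool_pos: [0.4822, -0.2897, 0.1112]
orientation: [1.971, 2.438, 0.009]
force: [11.7, 8.7, 6.6]
opening: 0.0215
gripper_force: 19.9
```

```bash
python3 go.py .413,-.3047,.034,12; python3 -c "
from h import *
s=status.read_state();print(s['wrist_torque'],s['gripper_force'])"
```

```text
t 14.7667 pos [ 0.4822 -0.2897  0.1112] tooly yaw 12.1 toolz [ 0.009 -0.    -1.   ] q6 -0.85 open 0.0215 F [11.7   8.66  6.63]
.413,-.3047,.034,12 shift [-0.     -0.0715  0.0765] turn 0.1
[ 1.19582218 -1.97490855  0.04774117] 19.925826340913773
```

```bash
cat > ang.py <<'E'
from h import *
S=shot('scene');c,s=np.cos(np.radians(12)),np.sin(np.radians(12))
def W(x,y,z): return np.array([.4005+c*x-s*(y+.074),-.246+s*x+c*(y+.074),z])
for ph in range(0,101,10):
    r=.1;a=np.radians(ph); print(ph,[np.round(proj(S,W(r*np.cos(a),y,.036+r*np.sin(a))),0).astype(int).tolist() for y in(-.097,-.134,-.162)])
x0,y0,x1,y1=270,190,350,265
im=S['image'][y0:y1,x0:x1];m=cv2.inRange(im.max(2),0,45);n,l,st,ce=cv2.connectedComponentsWithStats(m)
for i in range(1,n):
    if st[i,4]>12: print(st[i],(st[i][:2]+(x0,y0)),(ce[i]+(x0,y0)).round(1))
# lifted tee: bright-ish; print changed region vs start
d=cv2.absdiff(cv2.imread('pics/scene1.png'),S['image']).max(2)[y0:y1,x0:x1]
for r in range(25,75,2): print(r+y0,''.join('#' if m[r,k] else ('+' if d[r,k]>40 else '.') for k in range(80)))
E
python3 ang.py
```

```text
0 [[315, 241], [325, 249], [333, 255]]
10 [[315, 238], [326, 246], [333, 252]]
20 [[315, 236], [325, 243], [333, 249]]
30 [[314, 234], [324, 242], [333, 248]]
40 [[312, 233], [323, 241], [331, 247]]
50 [[310, 233], [320, 241], [329, 247]]
60 [[307, 234], [318, 242], [326, 249]]
70 [[303, 236], [314, 244], [322, 251]]
80 [[299, 239], [310, 247], [318, 254]]
90 [[295, 242], [306, 251], [314, 258]]
100 [[290, 247], [301, 255], [310, 262]]
[ 45  10  30  15 115] [315 200] [327.8 210. ]
[68 27  9 12 52] [338 217] [342.  221.4]
[ 37  30  29  28 205] [307 220] [322.  232.6]
[23 40 23 17 34] [293 230] [304.3 239.3]
[10 66  6  4 14] [280 256] [282.8 257.5]
215 ....................................................+++++..+++++++....+#++..++++
217 ........................................+...............+.....++++..++++###++++.
219 ......................................++..................++..++..++++#######+..
221 ..............###...................#++++++.................+...#+++########+...
223 ....................................+++++++#+.............++.+#++++++##++###+...
225 ................
[... 979 characters left out ...]
++..................
249 ..+++...........++..+........+++.++++...............++++++++++++................
251 ...............+++..........++.++++....................+++++++++................
253 .........................++++.+++..............+.........++++++.................
255 ..........++.............++.+++.............###.++..............................
257 ..........#####............++............+++...++++++...........................
259 ..............##..........+...........++++++++++.+++++++........................
261 ...................................+++++++++++....++++++++++....................
263 ..............................###.++++++++++........+++++++++...................
```

{"fn": "servo_tool", "kwargs": {
  "plan": "0 0 0 0; 0 0 0 0; 0 -0.005 -0.0045 0; 0 -0.011 -0.0085 0; 0 -0.017 -0.0125 0; 0 -0.0205 -0.0145 0; 0 -0.024 -0.0165 0; 0 -0.028 -0.018 0; 0 -0.0325 -0.02 0; 0 -0.0325 -0.02 0; 0 -0.0325 -0.02 0",
  "grip_force": 10
}}

```text
t: 15.73
tool_pos: [0.4521, -0.2983, 0.1338]
orientation: [1.967, 2.432, 0.009]
force: [13.6, 5.5, 16.1]
opening: 0.0219
gripper_force: 10.0
```

```bash
python3 go.py .413,-.3047,.034,12; sed -i 's/range(25,75,2)/range(35,75,2)/' ang.py; python3 ang.py|tail -n 22
```

```text
t 15.7333 pos [ 0.4521 -0.2983  0.1338] tooly yaw 12.08 toolz [ 0.014 -0.004 -1.   ] q6 -0.89 open 0.0219 F [13.59  5.47 16.07]
.413,-.3047,.034,12 shift [ 0.0026 -0.0409  0.0993] turn 0.1
[ 47  41  11  20 106] [317 231] [321.6 240. ]
[16 44 27 16 55] [286 234] [301.7 244.3]
225 +...........................+++++++##+...............+.+#++++++##++###+.........
227 .++.++.............++++++++++++#+#######+.........++.+#+++++++++####+...........
229 ...+++...........+++++++++++++++++########+..+++++.+#++..++++++++#+.............
231 .....++++.++...++++.+.+.++.+++++++###########+...+#+++##+++++..++...............
233 ++......+.....++++++++++...+++++++++############++++######+.....................
235 ++++...........++#+++..+++++++++++++..+#+++###+++#########+.....................
237 +++.+++...+.+++.+++##+++++++++++++++++..+++###+.#########+......................
239 ++.++.........++++++++#++++++++++++++++++++.++++++######+.......................
241 ..++.++.++.......+++.+.+##++++++++++++.++..++.+++++##...........................
243 +....+..++..........+++++.+##+...++..++....++++...##.++
[... 175 characters left out ...]
++..................
249 .+++++..........++..+....++.+++++.#####.......+#####.+++++++++++................
251 ...............+++........+++.+++++....................+++++++++................
253 ........................++++.+++++.............+.........++++++.................
255 .........................++++++.............###.++..............................
257 ..........................+++............+++...++++++...........................
259 .............###.........++...........++++++++++.+++++++........................
261 ....................+..............+++++++++++....++++++++++....................
263 ..............................###.++++++++++........+++++++++...................
```

{"fn": "servo_tool", "kwargs": {
  "plan": "0 -0.004 0 0; 0 -0.008 0 0; 0 -0.012 0 0; 0 -0.016 0 0; 0 -0.02 -0.001 0; 0 -0.024 -0.001 0; 0 -0.028 -0.002 0; 0 -0.032 -0.002 0; 0 -0.036 -0.002 0; 0 -0.039 -0.002 0; 0 -0.039 -0.002 0; 0 -0.039 -0.002 0"
}}

```text
t: 16.78
tool_pos: [0.4115, -0.3071, 0.134]
orientation: [1.97, 2.435, 0.003]
force: [8.4, -0.2, 11.3]
opening: 0.0214
gripper_force: 10.0
```

```bash
python3 go.py .413,-.3047,.034,12; python3 ang.py|tail -n 22
```

```text
t 16.7833 pos [ 0.4115 -0.3071  0.134 ] tooly yaw 12.04 toolz [ 0.009 -0.005 -1.   ] q6 -0.95 open 0.0214 F [ 8.4  -0.21 11.29]
.413,-.3047,.034,12 shift [0.0027 0.0012 0.1   ] turn 0.0
[51 38 10 13 64] [321 228] [325.6 233.2]
[ 4 54 28 17 74] [274 244] [290.8 254.7]
225 ++......................++.++..++.+#################+..+#+....#+.+.....+........
227 .++.....................++...++.+++++.+++++++++++..+.+#++...+++++...............
229 ...++++...............++++++....++..++.....++++++..+#++####++++.................
231 .....++++.+........++.+++++..+.++++...++....++...+#++########+..................
233 ++......+........+#+++++++++.......+.....+++...##++######++#+...................
235 +.+++............+++++++##.+........++...++..#++++++###++###+...................
237 .++.+++..++++.++++++#+######+.++..++++++...#+.+.++++++####+.....................
239 ++.+++...+++++++++#+++#########..++++++..#+.+++++++.++##+.......................
241 ..+.+++.+.+++.+++++++++##########+.++..#++.#.++++++++.+.........................
243 ++.+...++++...+.+++...+..#############++.######++++++++++......
[... 167 characters left out ...]
++..................
249 .+++++++.##+++.++++......+++++#+.#+++++##+###+......++++++++++++................
251 ......++++++#+............++++.+++.+++++###............+++++++++................
253 ...........+++##........+++++..#.+++++++####+..+.........+++++..................
255 ..........++++++###..##....####++++.+##########.++..............................
257 .............++++++###..#######+....+#####.....++++++...........................
259 ...............++.++.###..##+.........+.++++++++.+++++++........................
261 .................++++++++++.....+..+++++++++++....++++++++++....................
263 .......................+++.+..###.++++++++++........+++++++++...................
```

{"fn": "servo_tool", "kwargs": {
  "plan": "0 0 0 0; 0 0 0 0; 0 0 0 0; 0 0 0 0; 0 0 0 0; 0 0 0 0; 0 0 0 0; 0 0 0 0"
}}

```text
t: 17.5
tool_pos: [0.4116, -0.3071, 0.134]
orientation: [1.97, 2.435, 0.003]
force: [7.7, -0.7, 11.8]
opening: 0.0217
gripper_force: 10.0
```

```bash
python3 go.py .413,-.3047,.034,12; python3 - <<'E'
from h import *
S=shot('scene','e.png');T=shot('top')
def mt(a,b,box,p=9):
    x0,y0,x1,y1=box;t=a[y0:y1,x0:x1];w=b[y0-p:y1+p,x0-p:x1+p];r=cv2.matchTemplate(w,t,cv2.TM_CCOEFF_NORMED);_,v,_,l=cv2.minMaxLoc(r);return box,round(v,2),(l[0]-p,l[1]-p)
a=cv2.imread('pics/scene1.png');b=S['image']
for bx in[(253,213,268,228),(258,216,276,230),(262,222,280,238),(240,235,256,252),(215,155,242,188)]: print(mt(a,b,bx))
c,s=np.cos(np.radians(12)),np.sin(np.radians(12))
def W(x,y,z): return np.array([.4005+c*x-s*(y+.074),-.246+s*x+c*(y+.074),z])
for z in(.118,.134): print(np.round([proj(S,W(0,y,z)) for y in(-.04,0,.04)],1).tolist())
E
```

```text
t 17.5 pos [ 0.4116 -0.3071  0.134 ] tooly yaw 12.06 toolz [ 0.009 -0.005 -1.   ] q6 -0.95 open 0.0217 F [ 7.66 -0.69 11.77]
.413,-.3047,.034,12 shift [0.0027 0.0011 0.1   ] turn 0.1
((253, 213, 268, 228), 0.73, (1, -2))
((258, 216, 276, 230), 0.79, (4, 0))
((262, 222, 280, 238), 0.95, (0, -3))
((240, 235, 256, 252), 1.0, (0, 0))
((215, 155, 242, 188), 0.84, (0, 0))
[[278.6, 233.5], [267.9, 225.0], [257.6, 216.8]]
[[278.8, 230.1], [268.0, 221.5], [257.6, 213.3]]
```

The tee has risen: its image shifted by (0,-3) px, against about -3.5 px predicted for 16 mm. The lever is held still, so I'm handing in.

```bash
python3 -c "
from plant import robot
print(robot.close_job())"
```

```text
the job is handed in; nothing more can be done
None
```

I handed the job in at about 17.6 s: the lock pin is in the tin, and the cam lever is held about straight up with the tee raised roughly 15 mm by the camera images. No pass or fail result came back.

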